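# Dust a watch movement with the two-stage bench blow gun

### The arm

A 6-joint arm with a two-finger parallel gripper is mounted at the origin on the work surface. World frame = base frame: x ahead of the robot, y to its left, z up, the work surface at z = 0. Lengths are in m, angles in rad, forces in N, time in s.
With the tool pointing down it reaches from about 0.375 to 0.975 m from the base axis. Payload 3.8 kg.
Tool frame: the origin (TCP) lies midway between the tips of the shut fingers; the grasp point (between the pads) lies robot.tcp_to_grasp behind it (robot.tcp_to_grasp is the distance from the TCP to the grasp point, in m); y points along the fingers, z is the direction in which the jaws open and shut, and the axes are right-handed (so a half turn about y gives the same grasp; the last joint's range is limited). The gripper opens to 85 mm and grips with 20 to 120 N. Pads are 22 mm wide; open, the fingers measure 114 mm over their backs; the gripper's body (76 mm by 85 mm) begins 54 mm behind the grasp point. The pads swing forward as they close: fully open they stand 13 mm farther back than shut.
Start: joints at [-1.188, 0.264, 1.604, -0, 1.274, -0.037], TCP at [0.275, -0.616, 0.231] pointing down, gripper open.
Joint ranges: [-2.63, 2.63], [-0.94, 2.18], [0.31, 2.57], [-1.31, 4.45], [0, 2.66], [-2.55, 2.55]. Speed limits (rad/s): [2.57, 2.57, 3.14, 3.14, 3.14, 3.14].

### API

Orientations are given as a unit quaternion [x, y, z, w].
In Python, from rig import monitor, eyes, robot gives the robot as it stands.
- The arm moves only by the tool carry_out, never from a script. Its argument "series" is text: rows parted by semicolons, each of 5 numbers parted by spaces: the shift along the tool's x, y, z in units of 40 mm (1.0 is 40 mm), then the turn about the tool's y in rad, then the closure, from 0 (fully open) to 1 (shut). A call has 1 to 12 rows; each row is the pose to reach, as a shift and turn from the pose commanded when the call began, along the tool's axes at that moment; what a row does not reach only later rows make up. A row lasts 1/10 s, in which the tool goes at most 50 mm and 8.59 degrees, less where a joint would pass 70% of its speed; a pose out of reach is approached as far as the arm can. A call with a gripper value outside its range is refused whole. The fingers move at their own pace and stop on an object; the grip force is fixed at half the most. Time passes only in rows, so rows that repeat a pose let the fingers close. It gives the time, the measured TCP pose, the force and the opening at its end, in the units of the state.
- monitor.observe(): the state, without advancing time (a new reading comes with each control period).
- eyes.grab_frame(name): name is "scene" or "top" or "wrist"; returns a dict with "frame" (420x560x3 uint8, red, green, blue), "z_map" (420x560 float32, m along the optical axis (not along the pixel's ray), 0 where there is no reading), "mtx" (3x3 intrinsics, pixels), "cam_to_world" (4x4, takes a point from camera to world coordinates). Camera axes: x right, y down, z forward; pixel columns grow to the right and rows downward; lengths in m; the calibration is good to about 2 mm. A picture is of the moment at which its call begins.
- robot.sign_off(): hands the job in, once; it reports no verdict.
Trained networks look in the newest picture that a camera, given by its name, has taken for a name from the list of things; names that differ only in an ending like _2 or _b are one class to them, and where a whole thing is asked for, a point or a joint stands for the part that bears it (a point fixed in the world has none). Each returns a list of dicts, best first, with "conf" (0 to 1); they miss things now and then, are a little off and sometimes report something else, mostly with a low value. They report only what shows in the picture. A call takes as long as a camera call. They do not tell look-alikes from the thing itself.
- eyes.recognise(camera, label): "rect" ([centre column, centre row, width, height] in pixels, round what is visible of it).
- eyes.outline_of(camera, label): "mask" (420x560 bool, what is visible of it) and "rect" ([centre column, centre row, width, height] in pixels, round what is visible of it).
The state is a dict: "t": time; "qpos": joint angles; "qvel": joint speeds; "tau": joint torques, N m; "position": TCP position; "tool_rot": TCP orientation; "ft_force": force on the tool from outside, world axes, zero at the start; "wrist_torque": the same for the moment, N m; "gripper_width": finger opening in m.
Only numpy, scipy, OpenCV 4.12 (cv2) and the standard library are available. Lean on these libraries where they do the work, as an engineer would, in place of code of your own. Each camera call takes 0.05 s, during which the arm holds its last target. There are 200 camera calls.

### The job

Set the gilt watch movement in its blue holder down on the middle of the round blow pad in front of the blow gun's nozzle, and let go of it. Then take the gun's grip and trigger between the fingers and squeeze the red trigger to its pressure point, keep that soft blow for about a second, squeeze on through the pressure point into the full blow, keep that for about a second too, and release the trigger completely, with the movement still on the pad. Squeeze only: do not shove the gun along its sprung saddle, do not drop or tip the movement, give no full blow without the movement on the pad, and leave the other things on the bench where they are.

Things in the scene. Friction and masses are not known exactly. Their poses are not given: they have to be found in the camera images.
- movement_mid (a point): Gilt (brass, with small wheels) watch movement in a round blue holder: one loose upright cylinder 44 mm wide, 24 mm high (plus 3 mm of looks on top), about 90 g. The point is on its axis, half-way up (12 mm above its underside); z up. It starts in any one of three places, the other two holders in the others.
- pad_top (a point): Round black rubber blow pad, 70 mm wide with yellow rim, on the front end of the blow station's 90 mm wide aluminium base plate. The point is the centre of its flat top, 10 mm above the bench. y axis: level, from the pad back towards the gun (the station's place and yaw vary); z up.
- nozzle_tip (a point): Tip of the gun's brass nozzle, 93 mm above the bench and about 90 mm horizontally from the pad centre: a gripper setting something on the pad should have its wide direction along x of pad_top to keep clear. The gun's other end, its rear cap, is the station's highest point, 200 mm above the bench.
- gun_grip (a point): Blow gun lying on its side, its nozzle down at 35 degrees to the pad. The point is the middle of the part to squeeze (trigger at rest + grip), 150 mm above the bench. -y: along the nozzle, down the slope; +z: square to the gun's side, 35 degrees off vertical, leaning to the pad; x: level, towards the grey body. To squeeze, the fingers come in along -z (tilted 35 degrees) and close along y.
- trigger_face (a point): Centre of the red trigger's front face, 24 mm on the -y side of gun_grip at rest; moves along +y when squeezed. Axes as gun_grip. The trigger is 36 mm long in x and 20 mm thick in z. Trigger and grip together are 48 mm across at rest, 42 mm at the pressure point, 37 mm fully squeezed.
- grip_back (a point): Centre of the black grip's back face (faces +y), 24 mm on the +y side of gun_grip; axes as gun_grip. The grip, one with the gun, is 24 mm thick in z and reaches 51 mm to either side of this point in x; the grey round body (28 mm wide) begins 41 mm along +x. At least 80 mm is free below it; a 108 mm high blue box with a black knob stands beyond the grey body.
- trigger (a joint): First-stage travel of the red trigger, in m: 0 released, 0.006 at the pressure point (along +y of gun_grip, towards the grip). Springs back by itself; 2 N to start, 5 N to reach the pressure point. Soft blow: above 0.004 while second_stage is still below 0.001.
- second_stage (a joint): Trigger travel past the pressure point, in m: 0 until then, 0.005 fully squeezed (adds to the first-stage travel, same direction). Springs back; 12 N to break through, 16 N to go fully home. Full blow: above 0.003. The needle of the small gauge on the grey gun body turns with it.
- gun (a joint): Slide of the whole gun on its sprung saddle along +y of gun_grip (up the slope), in m: 0 within 1 mm at rest, weak centring spring (0.6 N per mm, stops at +-0.018), so the gun follows the fingers by a few mm as they close. Pushing the trigger without holding the back of the grip shoves the gun; it must stay within +-0.012.
- dial_holder_mid (a point): Another movement holder to leave alone: light grey aluminium with a white dial and hands, same size as the blue one; point half-way up its axis.
- empty_holder_mid (a point): An empty black holder to leave alone, same size as the blue one; point half-way up its axis.
- loupe: Black eye loupe, 38 mm wide, 30 mm high; origin under its centre.
- dish: Shallow open glass dish, 70 mm wide, 18 mm high; origin under its centre.
- driver: Brass-handled screwdriver, 130 mm long, lying flat along its x axis; origin at its middle.
- case_wrench: Flat dark steel case wrench, 6 mm thick: a 50 mm ring about its origin with a handle to 130 mm on its -x side.
- oil_jar: Small amber jar with a black cap, 42 mm wide, 50 mm high; origin under its centre.
- watch_case: Copper-coloured watch case, 38 mm wide, 10 mm high; origin under its centre.
Things that resemble listed ones, but are neither listed nor needed, are in the scene too. Leave any purple look-alike of the part that bears movement_mid alone.

How it is judged:
On the way, in this order (a step that is already met when the one before it is completed fails the run):
1. the blue holder with the movement stands on the pad, within 15 mm of its centre, let go (horizontal distance between movement_mid and pad_top below 0.015 m and z of movement_mid in the frame of pad_top below 0.016 m and angle between movement_mid's own z axis and vertical below 0.15 rad and contact force between the fingers and movement below 0.1 N and linear speed of movement below 0.02 m/s), for 0.3 s.
2. soft blow: the trigger rests at its pressure point (first stage past 4 mm, second stage under 1 mm) with the movement on the pad, for half a second (horizontal distance between movement_mid and pad_top below 0.015 m and z of movement_mid in the frame of pad_top below 0.016 m and angle between movement_mid's own z axis and vertical below 0.15 rad and value of joint trigger above 0.004 m and value of joint second_stage below 0.001 m), for 0.5 s.
3. full blow: second stage past 3 mm with the movement on the pad, for half a second (horizontal distance between movement_mid and pad_top below 0.015 m and z of movement_mid in the frame of pad_top below 0.016 m and angle between movement_mid's own z axis and vertical below 0.15 rad and value of joint second_stage above 0.003 m), for 0.5 s.
At the end, for the whole second after the job is handed in: The blue holder stands upright and still on the pad, within 15 mm of its centre, and the trigger is fully released (both stages under 1 mm) (horizontal distance between movement_mid and pad_top below 0.015 m and z of movement_mid in the frame of pad_top below 0.016 m and angle between movement_mid's own z axis and vertical below 0.15 rad and value of joint each of trigger, second_stage below 0.001 m and linear speed of movement below 0.02 m/s); the robot touches nothing.
It fails at once if the gun is shoved more than 12 mm along its sprung saddle (value of joint gun above 0.012 m or value of joint gun below -0.012 m).
It fails at once if full blow without the movement on the pad (value of joint second_stage above 0.003 m and horizontal distance between movement_mid and pad_top above 0.02 m).
It fails at once if the movement is dropped or thrown (contact force between the fingers and movement below 0.05 N and linear speed of movement above 0.45 m/s).
It fails at once if the movement is tipped more than 35 degrees (angle between movement_mid's own z axis and vertical above 0.61 rad).
It fails at once if another thing on the bench is moved by more than 30 mm (distance of any of dial_holder_mid, empty_holder_mid, loupe, dish, driver, case_wrench, oil_jar, watch_case from where it was at the start of the episode above 0.03 m).
It also fails if it takes over 54 s, if anything falls off the work surface, if the arm or the gripper's body presses on something with over 40 N, if the wrist force passes 120 N, or if a joint passes its speed limit or range.

## Working session

There is one attempt and no reset: what is moved stays moved. The work goes in short steps, Python scripts to look and compute and a tool call to move; the robot and the scene stay as the last step left them, time stands still between calls to the robot, and variables do not carry over. Pictures are saved under pics/ and viewed, about 8 in all and at most 12, crops included, and the job is handed in when it is done.

Besides the shell and the picture viewer there is one more tool, called after ">>>" by a JSON object that holds its "api" and its "payload", one argument or row to a line. carry_out: Moves the arm, as the interface text tells. Its arguments: {"type":"object","properties":{"series":{"type":"string"}},"required":["series"]}

```bash
ls; mkdir -p pics; cat > h.py <<'E'
import numpy as np, cv2
from rig import monitor, eyes, robot
from scipy.spatial.transform import Rotation as R
def world(f,mask):
    v,u=np.nonzero(mask&(f["z_map"]>0)); z=f["z_map"][v,u]; K=f["mtx"]
    p=np.c_[(u-K[0,2])*z/K[0,0],(v-K[1,2])*z/K[1,1],z]
    T=f["cam_to_world"]; return p@T[:3,:3].T+T[:3,3]
def save(n,im): cv2.imwrite("pics/"+n+".png",im[:,:,::-1])
E
python3 - <<'E'
from h import *
s=monitor.observe(); print(s); print(robot.tcp_to_grasp)
for c in("scene","top"):
    f=eyes.grab_frame(c); save(c+"0",f["frame"]); print(c,f["cam_to_world"].round(3).tolist(),f["mtx"].tolist())
    for l in("movement_mid","dial_holder_mid","empty_holder_mid","pad_top","gun","trigger","gun_grip"):
        try:
            for r in eyes.outline_of(c,l):
                if r["conf"]<.2: continue
                w=world(f,r["mask"]); print(l,round(r["conf"],2),np.round(r["rect"]),np.median(w,0).round(3),np.percentile(w[:,2],98).round(3))
        except Exception as e: print(l,e)
E
```

```text
pics
{'t': 0.0, 'qpos': array([-1.18793985e+00,  2.64742264e-01,  1.60539147e+00,  1.77555389e-05,
        1.27371354e+00, -3.68897132e-02]), 'qvel': array([-0.00049046, -0.00032373, -0.00121415, -0.00018693, -0.00039785,
       -0.00052657]), 'tau': array([-1.69805582e-03, -5.15121567e+01, -3.67311358e+01,  4.99153828e-05,
        1.30019942e-02,  2.02878158e-05]), 'position': array([ 0.27481372, -0.61570962,  0.22995994]), 'tool_rot': array([-0.14744504,  0.6923772 , -0.69080467,  0.14718245]), 'ft_force': array([-0.52969475, -0.01579302, -0.11708297]), 'wrist_torque': array([-0.00387095, -0.02717019,  0.0250853 ]), 'gripper_width': 0.08488505667981605}
0.0187
scene [[0.079, 0.796, -0.6, 1.093], [0.997, -0.053, 0.061, -0.085], [0.017, -0.602, -0.798, 0.852], [0.0, 0.0, 0.0, 1.0]] [[396.54464154322505, 0.0, 281.44020479453343], [0.0, 396.54464154322505, 205.1889336381744], [0.0, 0.0, 1.0]]
movement_mid 0.65 [166. 268.  17.  17.] [ 0.63  -0.307  0.024] 0.027
movement_mid 0.63 [177. 232.  18.  17.] [ 0.539 -0.286  0.023] 0.028
movement_mid 0.55 [203. 185.  23.  18.] [ 0.384 -0.235  0.
[... 529 characters left out ...]
480954161357], [0.0, 0.0, 1.0]]
movement_mid 0.64 [370. 189.  13.  14.] [ 0.62  -0.31   0.025] 0.034
movement_mid 0.64 [350. 268.  14.  12.] [ 0.374 -0.239  0.026] 0.034
movement_mid 0.57 [365. 216.  15.  14.] [ 0.529 -0.286  0.025] 0.032
movement_mid 0.57 [210. 216.  54.  50.] [0.519 0.176 0.165] 0.195
dial_holder_mid 0.76 [339. 240.  18.  20.] [ 0.456 -0.214  0.024] 0.031
empty_holder_mid 0.52 [366. 216.  17.  12.] [ 0.531 -0.288  0.026] 0.032
empty_holder_mid 0.45 [332. 191.  14.  12.] [ 0.612 -0.197  0.024] 0.031
pad_top 0.6 [232. 213. 116.  73.] [0.519 0.133 0.01 ] 0.19
gun 0.76 [212. 218.  51.  50.] [0.518 0.177 0.166] 0.196
gun_grip 0.68 [213. 218.  61.  49.] [0.518 0.177 0.165] 0.195
```

```bash
python3 - <<'E'
from h import *
a=cv2.imread("pics/scene0.png"); b=cv2.imread("pics/top0.png")
c=cv2.resize(a[160:300,130:430],(800,373),interpolation=cv2.INTER_CUBIC)
d=cv2.resize(b[160:290,150:400],(431,224),interpolation=cv2.INTER_CUBIC)
o=np.zeros((600,800,3),np.uint8); o[:373]=c; o[375:599,:431]=d
d2=cv2.resize(a[160:300,130:250],(192,224),interpolation=cv2.INTER_CUBIC)
cv2.imwrite("pics/c1.png",o)
E
```

```text
(no output)
```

View pics/scene0.png

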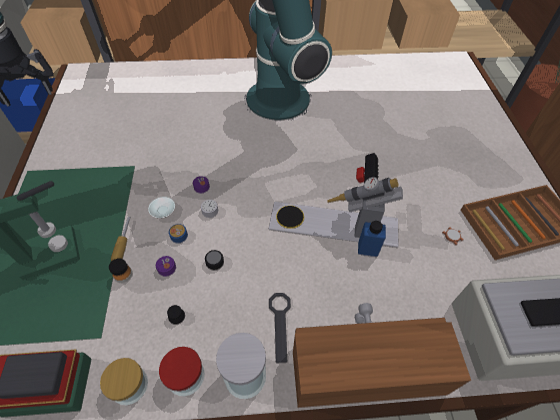

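View pics/c1.png

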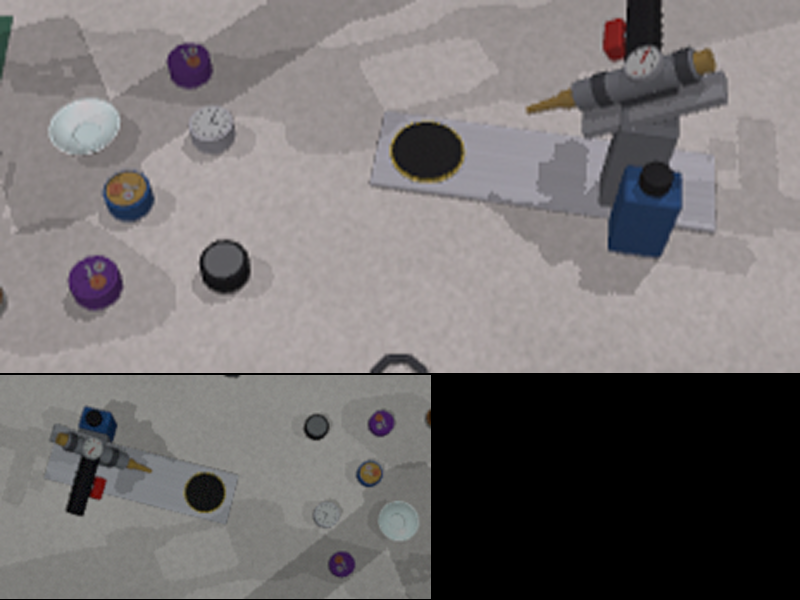

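Scene camera: the gilt movement in its blue holder is at (177,232). The look-alikes are purple at (166,268) and (203,185), white dial at (209,208) and black empty at (215,262). The pad is at (290,216), the red trigger at (361,174) and the black grip at (371,165). The zoomed crop confirms that (177,232) is the blue one with gilt wheels. Next I measure.

```bash
cat > m.py <<'E'
from h import *
s=monitor.observe(); M=R.from_quat(s["tool_rot"]).as_matrix(); print("tool axes cols\n",M.round(3), s["position"].round(4))
for c in("scene","top"):
    f=eyes.grab_frame(c); g=f["z_map"]>0; P=np.full(g.shape+(3,),np.nan); P[g]=world(f,g)
    hsv=cv2.cvtColor(f["frame"],cv2.COLOR_RGB2HSV); h,sa,v=[hsv[...,i].astype(int) for i in range(3)]
    x,y,z=P[...,0],P[...,1],P[...,2]; I=f["frame"].astype(int)
    def near(cx,cy,r): return np.hypot(x-cx,y-cy)<r
    for n,cx,cy in(("blue",.534,-.286),("dial",.462,-.212),("purp1",.625,-.308),("purp2",.379,-.237),("black",.616,-.196)):
        m=near(cx,cy,.04)&(z>.02)&(z<.04); 
        (ux,uy),r=cv2.minEnclosingCircle(np.c_[x[m],y[m]].astype(np.float32)); 
        print(c,n,m.sum(),np.median(P[m],0).round(4),"circ",round(ux,4),round(uy,4),round(r,4), "bbox c",round((x[m].min()+x[m].max())/2,4),round((y[m].min()+y[m].max())/2,4))
    # pad: yellow rim + black
    m=near(.53,.0,.09)&(z>.003)&(z<.03)&((v<70)|((h>18)&(h<34)&(sa>110)))
    n,lab,st,ce=cv2.connectedComponentsWithStats(m.astype(np.uint8)); k=1+st[1:,4].argmax(); m=lab==k
    print(c,"pad",m.sum(),np.median(P[m],0).round(4),"bbox",[(np.nanmin(a[m]).round(4),np.nanmax(a[m]).round(4)) for a in(x,y)],"ell",cv2.fitEllipse(np.c_[x[m],y[m]].astype(np.float32)[cv2.convexHull(np.c_[x[m],y[m]].astype(np.float32),returnPoints=False).ravel()]))
    # plate
    m=(np.abs(z-.006)<.006)&near(.53,.1,.25)&(I.min(-1)>95)&(np.nan_to_num(z)>.0035)
    n,lab,st,ce=cv2.connectedComponentsWithStats(m.astype(np.uint8)); k=1+st[1:,4].argmax(); mm=lab==k
    print(c,"plate",mm.sum(),cv2.minAreaRect(np.c_[x[mm],y[mm]].astype(np.float32)),np.median(z[mm]))
    m=near(.52,.17,.2)&(z>.1)&((h<8)|(h>172))&(sa>140)
    print(c,"red",m.sum(),P[m].mean(0).round(4),P[m].min(0).round(4),P[m].max(0).round(4))
    m=near(.48,.17,.1)&(z>.11)&(v<60)
    print(c,"dark",m.sum(),P[m].mean(0).round(4),P[m].min(0).round(4),P[m].max(0).round(4))
    m=near(.52,.12,.15)&(z>.075)
    print(c,"gun",m.sum(),P[m].min(0).round(4),P[m].max(0).round(4),"nozzle",P[m][P[m][:,1].argmin()].round(4))
    np.savez("/tmp/"+c,P=P,I=f["frame"])
E
python3 m.py
```

```text
tool axes cols
 [[-0.913  0.     0.408]
 [-0.408 -0.    -0.913]
 [-0.    -1.     0.   ]] [ 0.2751 -0.6164  0.2313]
scene blue 206 [ 0.5337 -0.2874  0.024 ] circ 0.5326 -0.2872 0.0226 bbox c 0.5324 -0.2876
scene dial 177 [ 0.462  -0.2115  0.0235] circ 0.4606 -0.2122 0.0224 bbox c 0.4606 -0.2111
scene purp1 242 [ 0.625  -0.3094  0.024 ] circ 0.6232 -0.3107 0.0229 bbox c 0.6232 -0.31
scene purp2 157 [ 0.3781 -0.2367  0.024 ] circ 0.3753 -0.2358 0.0231 bbox c 0.3752 -0.2366
scene black 232 [ 0.6162 -0.1962  0.0232] circ 0.6158 -0.1954 0.0224 bbox c 0.6155 -0.1956
scene pad 483 [ 0.4978 -0.0021  0.0089] bbox [(np.float64(0.4616), np.float64(0.5318)), (np.float64(-0.0382), np.float64(0.0334))] ell ((0.49624207615852356, -0.0020880780648440123), (0.07108569890260696, 0.07220854610204697), 52.12138748168945)
scene plate 1595 ((0.5121506452560425, 0.06092428043484688), (0.22936837375164032, 0.09137212485074997), 76.65892791748047) 0.005245355106384131
scene red 106 [0.4854 0.1626 0.1488] [0.4639 0.1519 0.1371] [0.5354 0.1758 0.1822]
scene dark 492 [0.5027 0.1819 0.1633] [0.4342 0.1337 0.1306]
[... 489 characters left out ...]
0.1968  0.0254] circ 0.6128 -0.1972 0.022 bbox c 0.6129 -0.1972
top pad 407 [ 0.4934 -0.0058  0.0105] bbox [(np.float64(0.4597), np.float64(0.5276)), (np.float64(-0.0392), np.float64(0.0296))] ell ((0.4938846528530121, -0.004681559279561043), (0.0672505646944046, 0.06843267381191254), 13.620652198791504)
top plate 1207 ((0.5124675631523132, 0.061636798083782196), (0.24788279831409454, 0.11842735856771469), 80.82539367675781) 0.007089835730320182
top red 78 [0.4759 0.1623 0.1505] [0.4602 0.1522 0.1398] [0.4914 0.1746 0.1611]
top dark 457 [0.4897 0.1796 0.1662] [0.4316 0.1304 0.1168] [0.5669 0.2079 0.1972]
top gun 1408 [0.4316 0.0834 0.0753] [0.6259 0.2398 0.202 ] nozzle [0.518  0.0834 0.1002]
```

>>> {"api": "carry_out", "payload": {
  "series": "-9.2 1 -4.85 0 0;-9.2 1 -4.85 0 0;-9.2 1 -4.85 0 0;-9.2 1 -4.85 0 0;-9.2 1 -4.85 0 0;-9.2 1 -4.85 0 0;-9.2 1 -4.85 0 0;-9.2 1 -4.85 0 0;-9.2 1 -4.85 0 0;-9.2 2 -4.85 0 0;-9.2 2 -4.85 0 0;-9.2 2 -4.85 0 0"
}}

```text
t: 2.1
position: [0.5308, -0.2892, 0.1504]
tool_rot: [-0.148, 0.692, -0.691, 0.146]
ft_force: [0.7, -0.2, 0.8]
gripper_width: 0.0855
```

```bash
python3 - <<'E'
from h import *
s=monitor.observe(); M=R.from_quat(s["tool_rot"]).as_matrix(); print(s["t"],s["position"].round(4),M.round(3).tolist(),s["gripper_width"])
f=eyes.grab_frame("wrist"); save("w1",f["frame"]); print(f["cam_to_world"].round(3).tolist())
for l in("movement_mid","empty_holder_mid","dial_holder_mid"):
    for r in eyes.outline_of("wrist",l):
        if r["conf"]<.2: continue
        w=world(f,r["mask"]); t=w[w[:,2]>.02]; (ux,uy),rr=cv2.minEnclosingCircle(t[:,:2].astype(np.float32)); col=f["frame"][r["mask"]].mean(0)
        print(l,r["conf"],np.round(r["rect"]),ux,uy,rr,w[:,2].max(),col.round())
# gun analysis from saved clouds
a=np.deg2rad(76); u=np.array([np.sin(a),-np.cos(a),0]); y=np.array([np.cos(a),np.sin(a),0]); o=np.array([.495,-.0035,0])
for c in("scene","top"):
    d=np.load("/tmp/%s.npz"%c); P=d["P"]; I=d["I"]; hsv=cv2.cvtColor(I,cv2.COLOR_RGB2HSV).astype(int)
    x=(P-o)@u; w=(P-o)@y; z=P[...,2]
    red=((hsv[...,0]<8)|(hsv[...,0]>172))&(hsv[...,1]>140)&(z>.1)&(x<.03)&(w<.25)&(w>.1)
    dk=(hsv[...,2]<60)&(z>.11)&(x<.02)&(w>.1)&(w<.25)&(x>-.15)
    for n,m in(("red",red),("dark",dk)):
        q=np.c_[x[m],w[m],z[m]]; print(c,n,m.sum(),np.percentile(q,[3,50,97],axis=0).round(4).tolist())
E
```

```text
2.1 [ 0.5308 -0.2892  0.1504] [[-0.913, -0.003, 0.407], [-0.407, 0.001, -0.913], [0.002, -1.0, -0.002]] 0.08547612836949747
[[0.408, -0.872, -0.272, 0.598], [-0.913, -0.391, -0.118, -0.259], [-0.003, 0.296, -0.955, 0.293], [0.0, 0.0, 0.0, 1.0]]
movement_mid 0.87 [187. 320.  25.  46.] 0.43041279911994934 -0.25233227014541626 0.07336089015007019 0.16770596389435607 [63. 42. 78.]
movement_mid 0.56 [283. 195.  51.  58.] 0.5288755297660828 -0.2894175052642822 0.021890347823500633 0.029518414237419632 [106.  95.  77.]
empty_holder_mid 0.96 [218.  53.  63.  61.] 0.6102834939956665 -0.19738909602165222 0.022252388298511505 0.027245336131926756 [79. 80. 80.]
empty_holder_mid 0.34 [177. 234.  55.  54.] 0.4558287262916565 -0.2137351632118225 0.022077837958931923 0.02799924673929749 [109. 111. 111.]
dial_holder_mid 0.98 [175. 233.  55.  52.] 0.4558556079864502 -0.21375586092472076 0.02204957790672779 0.02799924673929749 [109. 110. 111.]
scene red 106 [[-0.0698, 0.1504, 0.1393], [-0.0479, 0.1588, 0.1487], [-0.0308, 0.1678, 0.1553]]
scene dark 492 [[-0.0996, 0.1462, 0.1356], [-0.042, 0.1807, 0.1646], [0.0141, 0.2142, 0.1905]]
top red 78 [[-0.0732, 0.1485, 0.1422], [-0.0591, 0.1558, 0.1504], [-0.0435, 0.1657, 0.1582]]
top dark 454 [[-0.105, 0.143, 0.1429], [-0.0507, 0.1761, 0.1669], [0.0073, 0.2086, 0.1919]]
```

View pics/w1.png

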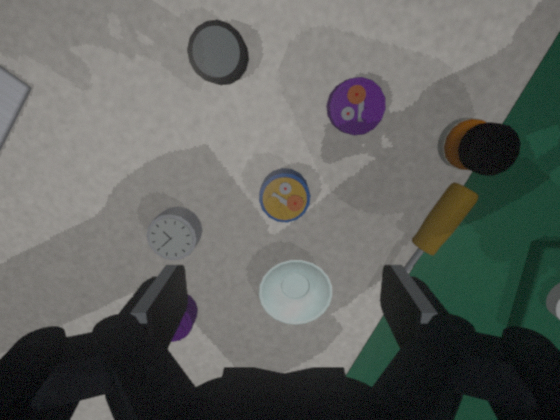

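The wrist view shows the blue/gilt holder at (285,195), centred between the fingers. Purple is at (356,105), dial at (173,237), dish at (295,290), and the paths of the fingers are clear. Next I go down and grasp.

>>> {"api": "carry_out", "payload": {
  "series": "0 1.2 0 0 0;0 2.4 0 0 0;0 3.2 0 0 0;0 3.5 0 0 0;0 3.68 0 0 0;0 3.68 0 0 0;0 3.68 0 0 0.3;0 3.68 0 0 0.6;0 3.68 0 0 0.6;0 3.68 0 0 0.6;0 3.68 0 0 0.6;0 3.68 0 0 0.6"
}}

```text
t: 3.5
position: [0.5336, -0.2901, 0.0062]
tool_rot: [0.146, -0.691, 0.692, -0.148]
ft_force: [0.2, 0.1, 6.0]
gripper_width: 0.0419
```

>>> {"api": "carry_out", "payload": {
  "series": "0 -0.3 0 0 0.6;0 -0.9 0 0 0.6;0 -1.7 0 0 0.6;0 -1.7 0 0 0.6;0 -1.7 0 0 0.6"
}}

```text
t: 4.0
position: [0.5328, -0.2896, 0.0736]
tool_rot: [0.147, -0.691, 0.692, -0.148]
ft_force: [1.0, 0.4, -1.0]
gripper_width: 0.0418
```

```bash
python3 - <<'E'
from h import *
s=monitor.observe(); M=R.from_quat(s["tool_rot"]).as_matrix(); print(s["t"],s["position"].round(4),M.round(4).tolist(),s["gripper_width"],s["ft_force"])
f=eyes.grab_frame("wrist"); g=eyes.grab_frame("scene")
save("w2",np.vstack([cv2.resize(f["frame"],(400,300)),cv2.resize(g["frame"][150:290,120:307],(400,300))]))
g2=g["z_map"]>0; P=np.full(g2.shape+(3,),np.nan); P[g2]=world(g,g2)
h=cv2.cvtColor(g["frame"],cv2.COLOR_RGB2HSV).astype(int)
m=(np.hypot(P[...,0]-.53,P[...,1]+.29)<.06)&(h[...,0]>98)&(h[...,0]<118)&(h[...,1]>110)&(P[...,2]>.015)
print(m.sum(),P[m].min(0),P[m].max(0))
E
```

```text
4.0 [ 0.5328 -0.2896  0.0736] [[-0.9132, 0.0022, 0.4076], [-0.4076, -0.0013, -0.9132], [-0.0015, -1.0, 0.0021]] 0.04183767232149334 [ 0.97798484  0.38033138 -0.98421841]
110 [ 0.52084161 -0.30775814  0.06978978] [ 0.55436872 -0.2663915   0.09077567]
```

View pics/w2.png

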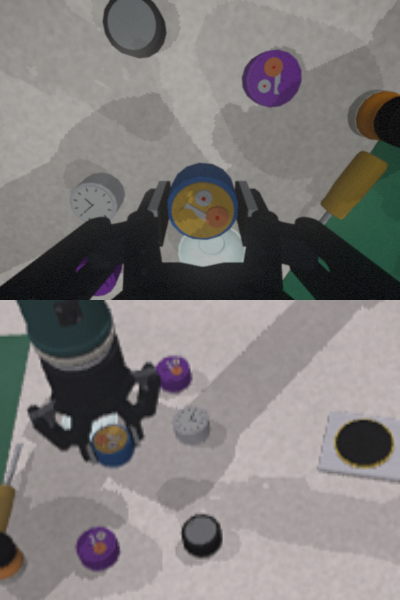

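The holder is held upright at the fingertips: in the wrist half of the picture it sits between the fingers at about (202,205), and nothing else has moved. Next I carry it over the pad and turn so the wide direction lies along pad x.

>>> {"api": "carry_out", "payload": {
  "series": "0 -1.0 0 0 0.6;-0.3 -1.4 -1 -0.1 0.6;-0.6 -1.4 -2 -0.25 0.6;-0.9 -1.4 -3 -0.4 0.6;-1.2 -1.4 -4 -0.55 0.6;-1.5 -1.4 -5 -0.7 0.6;-1.8 -1.4 -6 -0.8 0.6;-2.06 -1.4 -6.9 -0.9 0.6;-2.06 -1.4 -6.92 -0.906 0.6;-2.06 -1.4 -6.92 -0.906 0.6;-2.06 -1.4 -6.92 -0.906 0.6"
}}

```text
t: 5.2
position: [0.4941, -0.0035, 0.1273]
tool_rot: [-0.435, 0.558, -0.557, 0.434]
ft_force: [-0.5, -0.2, -1.1]
gripper_width: 0.0416
```

```bash
cat > st.py <<'E'
from h import *
s=monitor.observe(); M=R.from_quat(s["tool_rot"]).as_matrix(); print(s["t"],s["position"].round(4),M.round(4).tolist(),s["gripper_width"].round(4),s["ft_force"].round(2),s["qpos"].round(2))
def cloud(c):
    f=eyes.grab_frame(c); g=f["z_map"]>0; P=np.full(g.shape+(3,),np.nan); P[g]=world(f,g)
    return f["frame"],P,cv2.cvtColor(f["frame"],cv2.COLOR_RGB2HSV).astype(int)
E
python3 - <<'E'
from st import *
for c in("wrist","scene","top"):
    I,P,h=cloud(c); x,y,z=[P[...,i] for i in range(3)]
    m=(h[...,2]<75)&(np.hypot(x-.495,y+.0035)<.06)&(abs(z-.01)<.008)
    b=(h[...,0]>95)&(h[...,0]<120)&(h[...,1]>110)&(np.hypot(x-.495,y+.0035)<.06)&(z>.1)
    g=(np.hypot(x-.495,y+.0035)<.028)&(z>.14)&(z<.158)&(h[...,1]>90)
    for n,k in(("pad",m),("blue",b),("top",g)):
        if k.sum()>10:
            q=P[k]; (a,d),r=cv2.minEnclosingCircle(q[:,:2].astype(np.float32)); print(c,n,k.sum(),np.median(q,0).round(4),round(a,4),round(d,4),round(r,4),q[:,2].min().round(4),q[:,2].max().round(4))
E
```

```text
Traceback (most recent call last):
  File "st.py", line 2, in <module>
    s=monitor.observe(); M=R.from_quat(s["tool_rot"]).as_matrix(); print(s["t"],s["position"].round(4),M.round(4).tolist(),s["gripper_width"].round(4),s["ft_force"].round(2),s["qpos"].round(2))
                                                                                                                           ^^^^^^^^^^^^^^^^^^^^^^^^
AttributeError: 'float' object has no attribute 'round'
```

```bash
sed -i 's/s\["gripper_width"\].round(4)/round(s["gripper_width"],4)/' st.py
python3 - <<'E'
from st import *
for c in("wrist","scene","top"):
    I,P,h=cloud(c); x,y,z=[P[...,i] for i in range(3)]
    m=(h[...,2]<75)&(np.hypot(x-.495,y+.0035)<.06)&(abs(z-.01)<.008)
    b=(h[...,0]>95)&(h[...,0]<120)&(h[...,1]>110)&(np.hypot(x-.495,y+.0035)<.06)&(z>.1)
    g=(np.hypot(x-.495,y+.0035)<.028)&(z>.14)&(z<.158)&(h[...,1]>90)
    for n,k in(("pad",m),("blue",b),("top",g)):
        if k.sum()>10:
            q=P[k]; (a,d),r=cv2.minEnclosingCircle(q[:,:2].astype(np.float32)); print(c,n,k.sum(),np.median(q,0).round(4),round(a,4),round(d,4),round(r,4),q[:,2].min().round(4),q[:,2].max().round(4))
E
```

```text
5.2 [ 0.4941 -0.0035  0.1273] [[-0.2435, -0.0015, 0.9699], [-0.9699, -0.0004, -0.2435], [0.0007, -1.0, -0.0014]] 0.0416 [-0.5  -0.23 -1.12] [-0.06  0.01  2.09 -0.    1.04  0.19]
wrist pad 4811 [ 4.944e-01 -4.000e-04  1.030e-02] 0.4924 -0.0033 0.0343 0.0077 0.0127
wrist blue 3236 [0.4957 0.0122 0.1448] 0.4972 0.0064 0.0587 0.1223 0.2234
wrist top 6228 [ 0.4932 -0.0028  0.1468] 0.4919 -0.0049 0.0219 0.14 0.1512
scene pad 428 [ 0.4961 -0.002   0.0088] 0.4956 -0.0017 0.0345 0.0043 0.0151
scene blue 41 [0.5092 0.0065 0.1418] 0.518 0.0048 0.0399 0.1277 0.4494
scene top 29 [0.5022 0.0106 0.1443] 0.4975 -0.0053 0.0218 0.1413 0.148
top pad 140 [ 0.4839 -0.02    0.0104] 0.4954 -0.0055 0.0343 0.0026 0.0175
top blue 35 [ 0.4658 -0.0171  0.2707] 0.4831 -0.0051 0.0421 0.1305 0.5072
```

>>> {"api": "carry_out", "payload": {
  "series": "0 1 0 0 0.6;0 1.9 0 0 0.6;0 2.4 0 0 0.6;0 2.6 0 0 0.6;0 2.68 0 0 0.6;0 2.72 0 0 0.6;0 2.72 0 0 0.6"
}}

```text
t: 6.05
position: [0.4958, -0.0032, 0.0204]
tool_rot: [0.434, -0.557, 0.558, -0.436]
ft_force: [0.2, -0.4, -1.2]
gripper_width: 0.0415
```

>>> {"api": "carry_out", "payload": {
  "series": "0 0.04 0 0 0.6;0 0.07 0 0 0.6;0 0.07 0 0 0.6"
}}

```text
t: 6.35
position: [0.4947, -0.0029, 0.0168]
tool_rot: [0.435, -0.557, 0.557, -0.435]
ft_force: [-0.4, -0.0, -0.7]
gripper_width: 0.0418
```

>>> {"api": "carry_out", "payload": {
  "series": "0 0.02 0 0 0.6;0 0.03 0 0 0.6;0 0.03 0 0 0.6"
}}

```text
t: 6.65
position: [0.4948, -0.0029, 0.0162]
tool_rot: [0.435, -0.557, 0.557, -0.435]
ft_force: [-2.7, -0.8, 5.9]
gripper_width: 0.0418
```

>>> {"api": "carry_out", "payload": {
  "series": "0 0.02 0 0 0.45;0 0.02 0 0 0.4;0 0.02 0 0 0.2;0 0.02 0 0 0;0 0.02 0 0 0;0 0.02 0 0 0;0 -0.4 0 0 0;0 -1.2 0 0 0;0 -2.4 0 0 0;0 -3.6 0 0 0;0 -4.4 0 0 0;0 -4.4 0 0 0"
}}

```text
t: 7.85
position: [0.4987, -0.0031, 0.1978]
tool_rot: [0.432, -0.555, 0.56, -0.438]
ft_force: [0.8, 0.6, 1.1]
gripper_width: 0.0851
```

```bash
python3 - <<'E'
from st import *
I,P,h=cloud("wrist"); x,y,z=[P[...,i] for i in range(3)]
m=(h[...,2]<75)&(np.hypot(x-.495,y+.0035)<.06)&(abs(z-.01)<.006)
g=(np.hypot(x-.495,y+.0035)<.035)&(z>.028)&(z<.05)
for n,k in(("pad",m),("top",g)):
    q=P[k]; (a,d),r=cv2.minEnclosingCircle(q[:,:2].astype(np.float32)); print(n,k.sum(),np.median(q,0).round(4),round(a,4),round(d,4),round(r,4),q[:,2].max().round(4))
save("w3",I)
E
```

```text
7.85 [ 0.4987 -0.0031  0.1978] [[-0.2425, 0.0118, 0.9701], [-0.9702, -0.0007, -0.2425], [-0.0022, -0.9999, 0.0116]] 0.0851 [0.76 0.61 1.13] [-0.06 -0.06  2.02 -0.    1.17  0.19]
pad 1707 [0.4963 0.009  0.0104] 0.4925 -0.0033 0.0344 0.016
top 1605 [ 0.4929 -0.0035  0.0358] 0.4924 -0.0046 0.022 0.0393
```

View pics/w3.png

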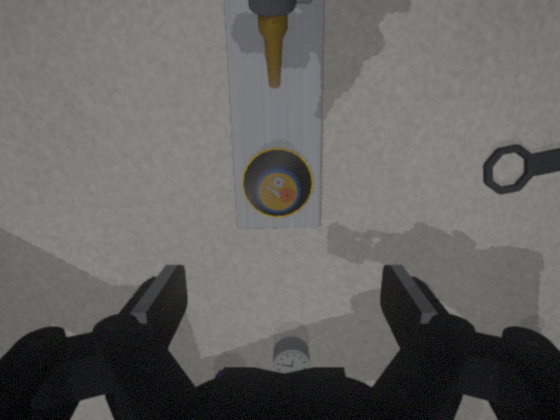

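The wrist view shows the movement on the pad at (278,187), within 2 mm of the pad centre at (279,182). Next I rise, go over the gun, and turn so the jaws open along the gun.

>>> {"api": "carry_out", "payload": {
  "series": "0 -1 0 -0.15 0;0 -1.4 0 -0.3 0;-0.5 -1.4 -0.2 -0.45 0;-1 -1.4 -0.4 -0.6 0;-1.6 -1.4 -0.6 -0.75 0;-2.2 -1.4 -0.8 -0.9 0;-2.8 -1.4 -1 -1.05 0;-3.4 -1.4 -1.2 -1.2 0;-4 -1.4 -1.38 -1.35 0;-4.25 -1.4 -1.38 -1.5 0;-4.25 -1.4 -1.38 -1.57 0;-4.25 -1.4 -1.38 -1.57 0"
}}

```text
t: 9.1
position: [0.481, 0.1755, 0.2448]
tool_rot: [0.702, -0.088, 0.085, -0.701]
ft_force: [0.0, -0.1, -0.3]
gripper_width: 0.0855
```

```bash
python3 - <<'E'
from st import *
I,P,h=cloud("wrist"); save("w4",I); np.savez("/tmp/w4",P=P,I=I)
a=np.deg2rad(76); u=np.array([np.sin(a),-np.cos(a),0]); y=np.array([np.cos(a),np.sin(a),0]); o=np.array([.4935,-.0035,0])
x=(P-o)@u; w=(P-o)@y; z=P[...,2]; ok=(abs(x+.05)<.1)&(abs(w-.17)<.1)&(z<.23)
red=((h[...,0]<8)|(h[...,0]>172))&(h[...,1]>140)&(z>.1)&ok
dk=(h[...,2]<60)&(z>.11)&ok&(x<-.02)
c,s_=np.cos(np.deg2rad(35)),np.sin(np.deg2rad(35))
for n,m in(("red",red),("dark",dk)):
    q=np.c_[x[m],w[m],z[m]]; print(n,m.sum(),np.percentile(q,[2,50,98],axis=0).round(4).tolist())
    d=q-[-.054,.171,.150]; gy=d[:,1]*c+d[:,2]*s_; gz=-d[:,1]*s_+d[:,2]*c
    print(" gun frame y,z pct",np.percentile(np.c_[gy,gz],[2,10,50,90,98],axis=0).round(4).tolist())
m=dk; v,uu=np.nonzero(m); print("px",uu.min(),uu.max(),v.min(),v.max())
# long axis of grip (yaw check): direction of grip top plane
q=np.c_[P[dk][:,0],P[dk][:,1]].astype(np.float32); print(cv2.minAreaRect(q))
E
```

```text
9.1 [0.481  0.1755 0.2448] [[0.9702, -0.004, 0.2423], [-0.2423, -0.0013, 0.9702], [-0.0035, -1.0, -0.0022]] 0.0855 [ 0.04 -0.14 -0.26] [ 0.3  -0.05  1.93 -0.    1.27 -1.02]
red 641 [[-0.0713, 0.1488, 0.1466], [-0.0542, 0.1581, 0.1519], [-0.0418, 0.1641, 0.1548]]
 gun frame y,z pct [[-0.0198, 0.0044], [-0.0175, 0.0066], [-0.009, 0.0096], [-0.0058, 0.0105], [-0.0049, 0.0113]]
dark 4597 [[-0.105, 0.1657, 0.1582], [-0.0622, 0.1811, 0.1672], [-0.0218, 0.1949, 0.1726]]
 gun frame y,z pct [[0.0014, -0.0068], [0.0056, -0.0023], [0.0205, 0.0112], [0.0246, 0.0125], [0.0252, 0.0129]]
px 275 319 141 268
((0.47457247972488403, 0.18688343465328217), (0.03287876397371292, 0.08899904787540436), 76.87737274169922)
```

View pics/w4.png

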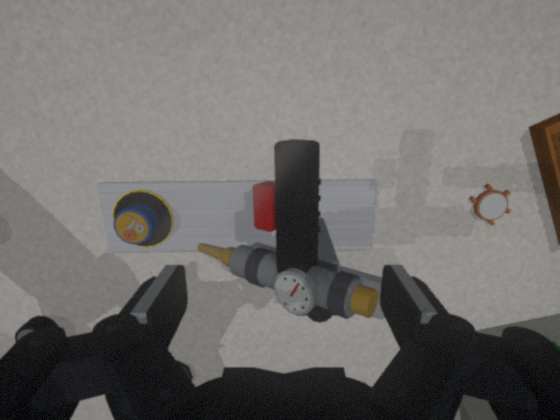

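The wrist view shows the trigger at (264,206), the grip at columns 275–319 and rows 141–268, and the gauge needle at rest at (295,291). Turns are only about the vertical finger axis, so I squeeze with vertical fingers, closing on the trigger's upper edge and the grip's lower back edge. I descend open and offset away from the grey body.

>>> {"api": "carry_out", "payload": {
  "series": "-0.22 0 0.08 0 0;-0.22 0.5 0.08 0 0;-0.22 1.2 0.08 0 0;-0.22 1.8 0.08 0 0;-0.22 2.3 0.08 0 0;-0.22 2.6 0.08 0 0;-0.22 2.8 0.08 0 0;-0.22 2.87 0.08 0 0;-0.22 2.87 0.08 0 0"
}}

```text
t: 10.05
position: [0.4747, 0.1807, 0.1328]
tool_rot: [-0.702, 0.087, -0.087, 0.702]
ft_force: [-0.3, -0.0, 0.1]
gripper_width: 0.0857
```

```bash
python3 - <<'E'
from st import *
I,P,h=cloud("scene"); J,_,_=cloud("wrist"); np.savez("/tmp/s5",P=P,I=I)
save("c5",np.hstack([cv2.resize(I[120:270,290:430],(420,450),interpolation=cv2.INTER_CUBIC),cv2.resize(J,(380,285))] if 0 else [cv2.resize(I[120:270,280:430],(400,400),interpolation=cv2.INTER_CUBIC),cv2.resize(J,(400,400))]))
E
```

```text
10.05 [0.4747 0.1807 0.1328] [[0.9698, 0.0004, 0.2437], [-0.2437, 0.0002, 0.9698], [0.0003, -1.0, 0.0003]] 0.0857 [-0.34 -0.02  0.11] [ 0.31  0.03  2.06  0.    1.05 -1.01]
```

View pics/c5.png

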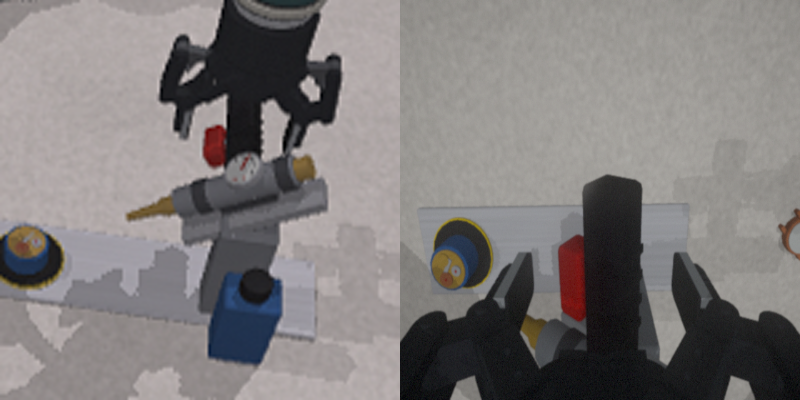

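The fingers straddle the trigger and grip: the left pad is near (515,290), the trigger at (572,278) and the right pad at (695,290). Next I close to just outside contact.

>>> {"api": "carry_out", "payload": {
  "series": "0 0.1 0 0 0.1;0 0.1 0 0 0.2;0 0.1 0 0 0.3;0 0.1 0 0 0.34;0 0.1 0 0 0.34;0 0.1 0 0 0.34"
}}

```text
t: 10.75
position: [0.4745, 0.1807, 0.1286]
tool_rot: [0.702, -0.087, 0.087, -0.702]
ft_force: [-0.5, -0.6, 0.1]
gripper_width: 0.0564
```

```bash
python3 - <<'E'
from st import *
I,P,h=cloud("scene"); J,_,_=cloud("wrist")
save("c6",np.hstack([cv2.resize(I[130:220,320:420],(400,400),interpolation=cv2.INTER_CUBIC),cv2.resize(J[150:420,130:430],(400,400))]))
E
```

```text
10.75 [0.4745 0.1807 0.1286] [[0.9699, 0.0001, 0.2433], [-0.2433, -0.0, 0.9699], [0.0001, -1.0, 0.0]] 0.0564 [-0.53 -0.63  0.1 ] [ 0.31  0.04  2.06 -0.    1.04 -1.01]
```

View pics/c6.png

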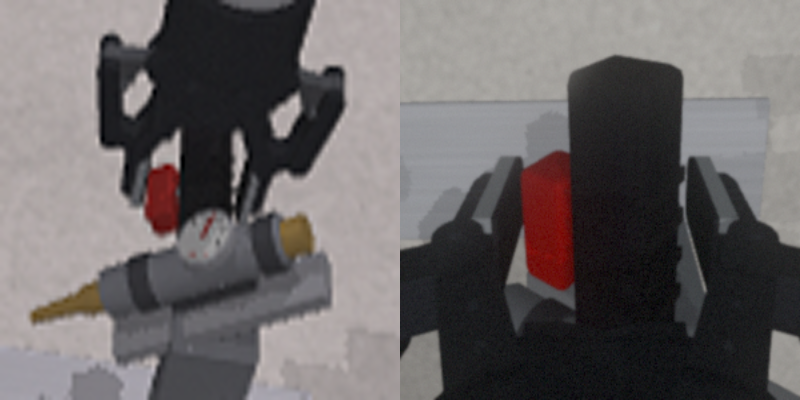

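The left pad is just beside the trigger's edge and the right pad has a small gap behind the grip. Next I creep closed.

>>> {"api": "carry_out", "payload": {
  "series": "0 0.05 0 0 0.36;0 0.05 0 0 0.38;0 0.05 0 0 0.385;0 0.05 0 0 0.39;0 0.05 0 0 0.395;0 0.05 0 0 0.4;0 0.05 0 0 0.405;0 0.05 0 0 0.41;0 0.05 0 0 0.415;0 0.05 0 0 0.42;0 0.05 0 0 0.42"
}}

```text
t: 11.95
position: [0.4744, 0.1806, 0.1266]
tool_rot: [0.702, -0.087, 0.087, -0.702]
ft_force: [-1.6, -4.3, 4.2]
gripper_width: 0.0497
```

```bash
python3 - <<'E'
from st import *
J,P,h=cloud("wrist"); I,_,_=cloud("scene"); np.savez("/tmp/s7",J=J,I=I)
red=((h[...,0]<8)|(h[...,0]>172))&(h[...,1]>140)&(h[...,2]>60); red[:200]=0
v,u=np.nonzero(red); k=(u>150)&(u<300); print("red cols",np.percentile(u[k],[2,50,98]),"n",k.sum())
E
```

```text
11.95 [0.4744 0.1806 0.1266] [[0.97, -0.0, 0.2432], [-0.2432, -0.0001, 0.97], [0.0, -1.0, -0.0001]] 0.0497 [-1.65 -4.28  4.18] [ 0.31  0.04  2.06 -0.    1.04 -1.01]
red cols [227. 246. 261.] n 2906
```

```bash
python3 - <<'E'
from h import *
d=np.load("/tmp/s7.npz"); J,I=d["J"],d["I"]
save("c7",np.hstack([cv2.resize(I[130:220,320:420],(400,400),interpolation=cv2.INTER_CUBIC),cv2.resize(J[220:400,170:400],(400,400),interpolation=cv2.INTER_CUBIC)]))
E
```

```text
(no output)
```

View pics/c7.png

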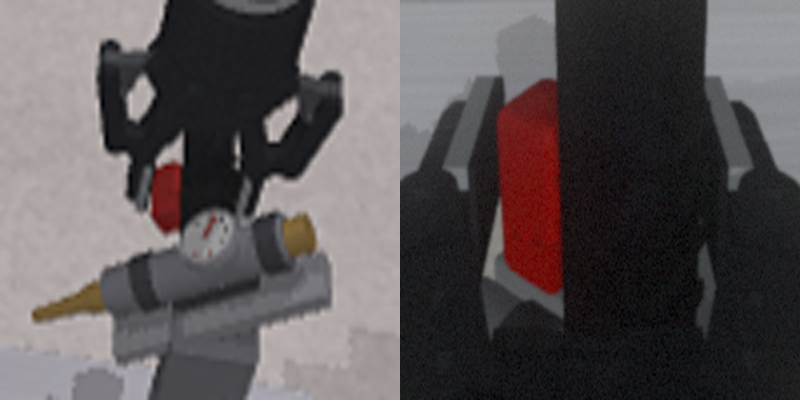

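Left pad is on the trigger (530,190 in the crop) and the right pad is just at the grip's back (725,130). I recentre slightly and continue to creep.

>>> {"api": "carry_out", "payload": {
  "series": "0 -0.02 -0.03 0 0.42;0 -0.02 -0.03 0 0.425;0 -0.02 -0.03 0 0.43;0 -0.02 -0.03 0 0.43"
}}

```text
t: 12.45
position: [0.4742, 0.1799, 0.1269]
tool_rot: [-0.702, 0.087, -0.087, 0.702]
ft_force: [1.6, 1.8, -3.0]
gripper_width: 0.0487
```

>>> {"api": "carry_out", "payload": {
  "series": "0 0 0 0 0.433;0 0 0 0 0.433;0 0 0 0 0.436;0 0 0 0 0.436;0 0 0 0 0.439;0 0 0 0 0.439"
}}

```text
t: 13.05
position: [0.4741, 0.1797, 0.1271]
tool_rot: [-0.702, 0.087, -0.087, 0.702]
ft_force: [2.6, 3.2, -6.3]
gripper_width: 0.0481
```

```bash
cat > red.py <<'E'
from st import *
J,P,h=cloud("wrist"); a=np.deg2rad(76); w=np.array([np.cos(a),np.sin(a),0]); o=np.array([.4935,-.0035,0])
red=((h[...,0]<8)|(h[...,0]>172))&(h[...,1]>140)&(h[...,2]>60); red[:200]=0; red[:,:150]=0; red[:,300:]=0
v,u=np.nonzero(red); print("red cols",np.percentile(u,[2,50,98]),"n",len(u))
r=J[270:320].mean(0).mean(1); print("gray profile",r[170:400:4].astype(int).tolist())
I,_,_=cloud("scene"); np.savez("/tmp/s8",J=J,I=I)
E
python3 red.py
```

```text
13.05 [0.4741 0.1797 0.1271] [[0.9699, -0.0001, 0.2433], [-0.2433, 0.0003, 0.9699], [-0.0002, -1.0, 0.0003]] 0.0481 [ 2.64  3.21 -6.3 ] [ 0.31  0.04  2.07  0.    1.04 -1.01]
red cols [230. 247. 261.] n 2605
gray profile [99, 93, 91, 89, 76, 63, 50, 48, 56, 73, 74, 53, 37, 31, 34, 62, 51, 50, 51, 51, 50, 50, 51, 24, 24, 24, 22, 23, 22, 21, 21, 21, 22, 22, 22, 23, 22, 23, 21, 22, 22, 23, 24, 23, 24, 36, 52, 70, 61, 49, 39, 49, 65, 80, 92, 95, 99, 108]
```

>>> {"api": "carry_out", "payload": {
  "series": "0 0.015 0 0 0.442;0 0.015 0 0 0.442;0 0.015 0 0 0.445;0 0.015 0 0 0.445;0 0.015 0 0 0.448;0 0.015 0 0 0.448;0 0.015 0 0 0.451;0 0.015 0 0 0.451"
}}

```text
t: 13.95
position: [0.4741, 0.1794, 0.1268]
tool_rot: [0.702, -0.087, 0.087, -0.702]
ft_force: [-0.7, 1.2, -0.4]
gripper_width: 0.0474
```

```bash
python3 red.py
```

```text
13.95 [0.4741 0.1794 0.1268] [[0.97, -0.0002, 0.2433], [-0.2433, -0.0003, 0.97], [-0.0001, -1.0, -0.0003]] 0.0474 [-0.66  1.2  -0.43] [ 0.31  0.04  2.07 -0.    1.04 -1.01]
red cols [230. 246. 260.] n 2466
gray profile [104, 95, 91, 89, 80, 66, 53, 44, 52, 65, 77, 57, 42, 31, 30, 61, 51, 51, 51, 50, 50, 50, 46, 24, 24, 23, 22, 22, 21, 21, 21, 21, 22, 24, 21, 23, 22, 21, 21, 22, 22, 23, 23, 23, 26, 42, 59, 70, 55, 45, 38, 53, 70, 85, 92, 96, 102, 116]
```

>>> {"api": "carry_out", "payload": {
  "series": "0 0 0 0 0.451;0 0 0 0 0.451;0 0 0 0 0.451;0 0 0 0 0.451;0 0 0 0 0.451;0 0 0 0 0.451;0 0 0 0 0.451"
}}

```text
t: 14.75
position: [0.4741, 0.1794, 0.1268]
tool_rot: [0.702, -0.087, 0.087, -0.702]
ft_force: [-1.5, -0.7, 3.3]
gripper_width: 0.047
```

```bash
python3 - <<'E'
from st import *
d=np.load("/tmp/s8.npz"); J,I=d["J"],d["I"]
save("c8",np.hstack([cv2.resize(I[130:220,320:420],(400,400),interpolation=cv2.INTER_CUBIC),cv2.resize(J[220:400,170:400],(400,400),interpolation=cv2.INTER_CUBIC)]))
E
```

```text
14.75 [0.4741 0.1794 0.1268] [[0.97, -0.0001, 0.2433], [-0.2433, -0.0002, 0.97], [-0.0, -1.0, -0.0002]] 0.047 [-1.52 -0.68  3.32] [ 0.31  0.04  2.07 -0.    1.04 -1.01]
```

View pics/c8.png

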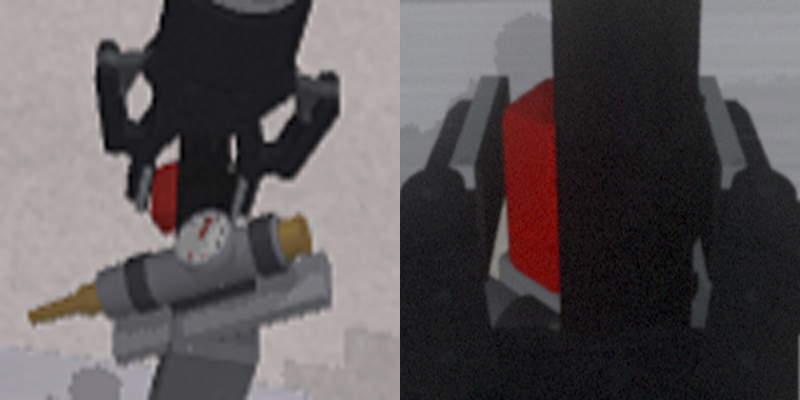

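>>> {"api": "carry_out", "payload": {
  "series": "0 0 0 0 0.454;0 0 0 0 0.454;0 0 0 0 0.457;0 0 0 0 0.457;0 0 0 0 0.46;0 0 0 0 0.46;0 0 0 0 0.463;0 0 0 0 0.463;0 0 0 0 0.466;0 0 0 0 0.466;0 0 0 0 0.466;0 0 0 0 0.466"
}}

```text
t: 15.95
position: [0.4742, 0.1795, 0.1267]
tool_rot: [-0.702, 0.087, -0.087, 0.702]
ft_force: [-1.9, -0.2, 2.2]
gripper_width: 0.046
```

```bash
cat >> red.py <<'E'
# needle angle on gauge in scene view
c=I[170:205,355:390]; h2=cv2.cvtColor(c,cv2.COLOR_RGB2HSV).astype(int)
m=((h2[...,0]<10)|(h2[...,0]>170))&(h2[...,1]>70); m[:, :8]=0
n,lab,st,ce=cv2.connectedComponentsWithStats(m.astype(np.uint8)); 
for k in range(1,n):
    if st[k,4]>3:
        vv,uu=np.nonzero(lab==k); e,V=np.linalg.eigh(np.cov(uu,vv)); print("needle",st[k,4],ce[k].round(1)+[355,170],"ang",round(np.degrees(np.arctan2(-V[1,1],V[0,1]))%180,1))
E
python3 red.py
```

```text
15.95 [0.4742 0.1795 0.1267] [[0.9699, 0.0, 0.2434], [-0.2434, 0.0001, 0.9699], [0.0, -1.0, 0.0001]] 0.046 [-1.92 -0.22  2.15] [ 0.31  0.04  2.07  0.    1.04 -1.01]
red cols [231. 246. 258.] n 2234
gray profile [111, 97, 91, 89, 84, 72, 57, 44, 48, 57, 75, 70, 50, 32, 29, 50, 51, 50, 51, 50, 50, 48, 32, 24, 24, 23, 22, 21, 20, 20, 21, 21, 22, 22, 22, 23, 22, 19, 22, 22, 23, 23, 24, 24, 32, 48, 69, 65, 49, 38, 43, 59, 76, 89, 93, 97, 106, 120]
needle 15 [363.2 174.6] ang 86.8
needle 6 [370.7 180.7] ang 58.8
```

>>> {"api": "carry_out", "payload": {
  "series": "0 0 0 0 0.469;0 0 0 0 0.469;0 0 0 0 0.472;0 0 0 0 0.472;0 0 0 0 0.475;0 0 0 0 0.475;0 0 0 0 0.478;0 0 0 0 0.478;0 0 0 0 0.48;0 0 0 0 0.48;0 0 0 0 0.48;0 0 0 0 0.48"
}}

```text
t: 17.25
position: [0.4741, 0.1795, 0.1267]
tool_rot: [0.702, -0.087, 0.087, -0.702]
ft_force: [-1.4, 1.8, 1.6]
gripper_width: 0.0452
```

```bash
python3 red.py; python3 - <<'E'
from h import *
for n in("s5","s7","s8"):
    I=np.load("/tmp/%s.npz"%n)["I"]; c=I[174:196,360:382].astype(int); r=c[...,0]-(c[...,1]+c[...,2])/2
    print(n); ys,xs=np.nonzero(r>35); print(sorted(zip((xs+360).tolist(),(ys+174).tolist(),r[ys,xs].astype(int).tolist())))
E
```

```text
17.25 [0.4741 0.1795 0.1267] [[0.9699, -0.0, 0.2433], [-0.2433, -0.0, 0.9699], [-0.0, -1.0, -0.0]] 0.0452 [-1.37  1.81  1.61] [ 0.31  0.04  2.07  0.    1.04 -1.01]
red cols [231. 246. 258.] n 2151
gray profile [112, 101, 92, 89, 86, 76, 61, 46, 44, 53, 66, 74, 55, 37, 29, 40, 51, 51, 51, 50, 50, 49, 27, 24, 24, 23, 22, 21, 22, 21, 20, 21, 21, 22, 22, 24, 22, 20, 21, 22, 23, 24, 23, 24, 38, 54, 70, 58, 45, 36, 49, 65, 81, 90, 94, 100, 114, 120]
needle 12 [363.  175.5] ang 90.0
needle 6 [371.2 180.7] ang 48.1
s5
[(360, 174, 91), (360, 175, 79), (360, 176, 81), (360, 177, 79), (360, 178, 68), (360, 179, 67), (360, 180, 67), (360, 181, 68), (360, 182, 42), (361, 174, 91), (361, 175, 80), (361, 176, 81), (361, 177, 78), (361, 178, 67), (361, 179, 66), (361, 180, 67), (361, 181, 69), (362, 174, 98), (362, 175, 81), (362, 176, 82), (362, 177, 80), (362, 178, 68), (362, 179, 67), (362, 180, 68), (362, 181, 68), (363, 174, 64), (363, 175, 64), (363, 176, 66), (363, 177, 68), (363, 178, 72), (363, 179, 71), (363, 180, 70), (363, 181, 48), (371, 181, 63), (371, 182, 39), (372, 179, 51), (372, 1
[... 612 characters left out ...]
79, 70), (364, 180, 71), (364, 181, 44), (371, 182, 57), (372, 180, 49), (372, 181, 42), (373, 179, 63)]
s8
[(360, 174, 79), (360, 175, 81), (360, 176, 82), (360, 177, 79), (360, 178, 69), (360, 179, 69), (360, 180, 68), (360, 181, 42), (361, 174, 79), (361, 175, 81), (361, 176, 81), (361, 177, 79), (361, 178, 67), (361, 179, 67), (361, 180, 68), (361, 181, 72), (362, 174, 83), (362, 175, 83), (362, 176, 83), (362, 177, 77), (362, 178, 66), (362, 179, 67), (362, 180, 68), (362, 181, 70), (363, 174, 84), (363, 175, 79), (363, 176, 61), (363, 177, 54), (363, 178, 52), (363, 179, 52), (363, 180, 52), (363, 181, 35), (369, 183, 37), (370, 182, 58), (370, 187, 35), (371, 181, 54), (372, 180, 50)]
```

>>> {"api": "carry_out", "payload": {
  "series": "0 0 0 0 0.48;0 0 0 0 0.48;0 0 0 0 0.48;0 0 0 0 0.48;0 0 0 0 0.48;0 0 0 0 0.48"
}}

```text
t: 17.95
position: [0.4741, 0.1795, 0.1267]
tool_rot: [-0.702, 0.087, -0.087, 0.702]
ft_force: [-2.0, 1.2, 0.5]
gripper_width: 0.0451
```

>>> {"api": "carry_out", "payload": {
  "series": "0 0 0 0 0.483;0 0 0 0 0.483;0 0 0 0 0.486;0 0 0 0 0.486;0 0 0 0 0.489;0 0 0 0 0.489;0 0 0 0 0.492;0 0 0 0 0.492;0 0 0 0 0.495;0 0 0 0 0.495;0 0 0 0 0.495;0 0 0 0 0.495"
}}

```text
t: 19.15
position: [0.4741, 0.1795, 0.1267]
tool_rot: [0.702, -0.087, 0.087, -0.702]
ft_force: [-2.0, 1.7, 1.5]
gripper_width: 0.0434
```

```bash
python3 red.py
```

```text
19.15 [0.4741 0.1795 0.1267] [[0.9699, -0.0001, 0.2434], [-0.2434, -0.0001, 0.9699], [-0.0001, -1.0, -0.0001]] 0.0434 [-1.96  1.67  1.48] [ 0.31  0.04  2.07 -0.    1.04 -1.01]
red cols [232. 245. 257.] n 1978
gray profile [112, 108, 94, 90, 87, 81, 65, 51, 42, 48, 59, 75, 63, 45, 29, 32, 52, 51, 51, 50, 49, 47, 23, 24, 24, 23, 21, 22, 21, 21, 21, 22, 22, 22, 23, 23, 21, 20, 20, 23, 24, 24, 23, 28, 45, 66, 68, 51, 41, 39, 54, 71, 86, 90, 96, 103, 119, 121]
needle 12 [363.  175.5] ang 90.0
```

```bash
python3 - <<'E'
from h import *
a=np.load("/tmp/s5.npz")["I"];b=np.load("/tmp/s7.npz")["I"]; d=np.load("/tmp/s8.npz"); 
f=lambda I:cv2.resize(I[172:197,356:386],(264,220),interpolation=cv2.INTER_CUBIC)
top=np.hstack([f(a),f(b),f(d["I"])]); bot=cv2.resize(d["J"][200:400,130:410],(504,360)); bot=np.hstack([bot,np.zeros((360,288,3),np.uint8)])
save("c9",np.vstack([top,bot]))
E
```

```text
(no output)
```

View pics/c9.png

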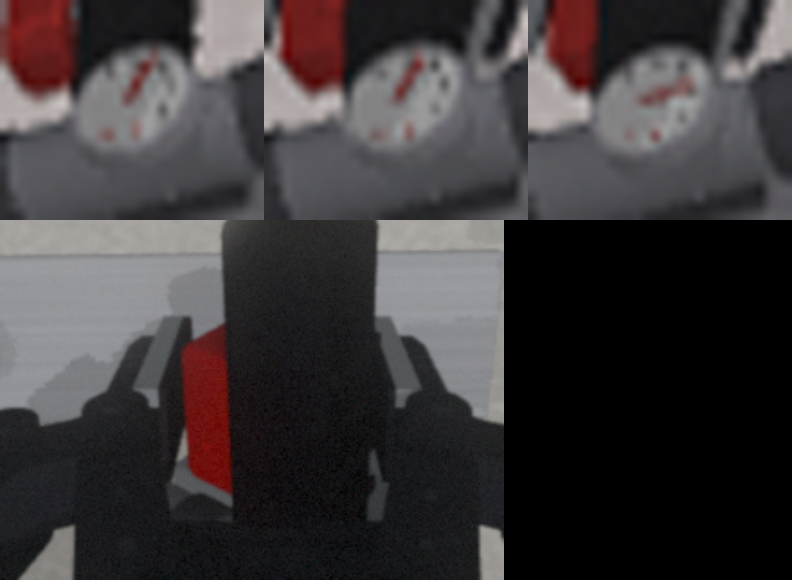

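The needle has turned clockwise from rest (about 60°) to about 15°. At 46 mm it was still at rest, so the soft stage was held from about 47 to 45.2 mm and the second stage is now engaged. Next I squeeze fully home and hold.

>>> {"api": "carry_out", "payload": {
  "series": "0 0 0 0 0.502;0 0 0 0 0.508;0 0 0 0 0.514;0 0 0 0 0.52;0 0 0 0 0.525;0 0 0 0 0.525;0 0 0 0 0.525;0 0 0 0 0.525;0 0 0 0 0.525;0 0 0 0 0.525;0 0 0 0 0.525;0 0 0 0 0.525"
}}

```text
t: 20.45
position: [0.4742, 0.1797, 0.1265]
tool_rot: [-0.702, 0.087, -0.087, 0.702]
ft_force: [0.4, 4.7, -3.8]
gripper_width: 0.0413
```

```bash
python3 red.py; python3 - <<'E'
from h import *
I=np.load("/tmp/s8.npz")["I"]; c=I[172:197,356:386].astype(int); r=c[...,0]-(c[...,1]+c[...,2])/2
ys,xs=np.nonzero((r>14)); print([(x+356,y+172,int(r[y,x])) for x,y in zip(xs.tolist(),ys.tolist()) if x>9])
E
```

```text
20.45 [0.4742 0.1797 0.1265] [[0.9699, 0.0002, 0.2434], [-0.2434, 0.0005, 0.9699], [0.0, -1.0, 0.0005]] 0.0413 [ 0.44  4.71 -3.8 ] [ 0.31  0.04  2.07  0.    1.04 -1.01]
red cols [235. 245. 254.] n 1498
gray profile [114, 110, 107, 94, 89, 86, 77, 61, 47, 39, 49, 59, 73, 59, 41, 28, 40, 50, 50, 50, 48, 29, 24, 22, 22, 22, 22, 21, 20, 21, 21, 22, 21, 23, 23, 22, 21, 22, 23, 22, 22, 23, 26, 42, 63, 68, 53, 42, 36, 51, 67, 83, 89, 94, 102, 117, 120, 122]
needle 9 [363. 174.] ang 90.0
needle 7 [367.3 184.6] ang 54.5
[(369, 182, 30), (368, 183, 35), (369, 183, 42), (367, 184, 33), (368, 184, 53), (367, 185, 55), (366, 186, 60), (367, 186, 20), (366, 187, 33), (369, 187, 16), (370, 187, 31), (366, 188, 16)]
```

The needle now points to about (366,187), the dial's red zone, at a width of 41.3 mm, which is full blow. I hold a little longer, then release.

>>> {"api": "carry_out", "payload": {
  "series": "0 0 0 0 0.53;0 0 0 0 0.53;0 0 0 0 0.53;0 0 0 0 0.53;0 0 0 0 0.53;0 0 0 0 0.53"
}}

```text
t: 21.15
position: [0.4742, 0.1799, 0.1264]
tool_rot: [-0.702, 0.087, -0.087, 0.702]
ft_force: [1.1, 5.4, -4.0]
gripper_width: 0.0408
```

>>> {"api": "carry_out", "payload": {
  "series": "0 0 0 0 0.48;0 0 0 0 0.43;0 0 0 0 0.38;0 0 0 0 0.3;0 0 0 0 0.2;0 0 0 0 0;0 0 0 0 0;0 0 0 0 0;0 0 0 0 0"
}}

```text
t: 22.05
position: [0.4742, 0.1795, 0.1267]
tool_rot: [0.702, -0.087, 0.087, -0.702]
ft_force: [0.3, 0.0, 0.1]
gripper_width: 0.0855
```

>>> {"api": "carry_out", "payload": {
  "series": "0 -0.3 0 0 0;0 -1 0 0 0;0 -2 0 0 0;0 -3 0 0 0;0 -3.4 0 0 0;0 -3.4 0 0 0;0 -3.4 0 0 0"
}}

```text
t: 22.75
position: [0.4741, 0.1795, 0.2629]
tool_rot: [-0.702, 0.086, -0.087, 0.702]
ft_force: [-0.4, 0.8, 0.2]
gripper_width: 0.0854
```

```bash
python3 m.py | grep -v purp; python3 - <<'E'
from st import *
J,P,h=cloud("wrist"); I,_,_=cloud("scene"); x,y,z=[P[...,i] for i in range(3)]
k=(np.hypot(x-.4935,y+.0035)<.035)&(z>.028)&(z<.05); q=P[k]; print("mov",k.sum(),cv2.minEnclosingCircle(q[:,:2].astype(np.float32)),q[:,2].max())
save("c10",np.hstack([cv2.resize(I[130:280,150:420],(400,300)),cv2.resize(J,(400,300))]))
E
```

```text
tool axes cols
 [[ 0.97   0.001  0.243]
 [-0.243  0.     0.97 ]
 [ 0.001 -1.     0.   ]] [0.4741 0.1795 0.2629]
22.8 [0.4734 0.1793 0.2616] [[0.97, -0.0016, 0.2433], [-0.2433, -0.0005, 0.97], [-0.0015, -1.0, -0.0009]] 0.0852 [-0.6  -0.2  -0.82] [ 0.31 -0.08  1.92  0.    1.3  -1.01]
mov 1046 ((0.4921698570251465, -0.004607104696333408), 0.022111980244517326) 0.038963029815564765
  return _methods._mean(a, axis=axis, dtype=dtype,
  ret = um.true_divide(
Traceback (most recent call last):
  File "m.py", line 11, in <module>
    print(c,n,m.sum(),np.median(P[m],0).round(4),"circ",round(ux,4),round(uy,4),round(r,4), "bbox c",round((x[m].min()+x[m].max())/2,4),round((y[m].min()+y[m].max())/2,4))
                                                                                                            ~~~~~~~~^^
ValueError: zero-size array to reduction operation minimum which has no identity
```

View pics/c10.png

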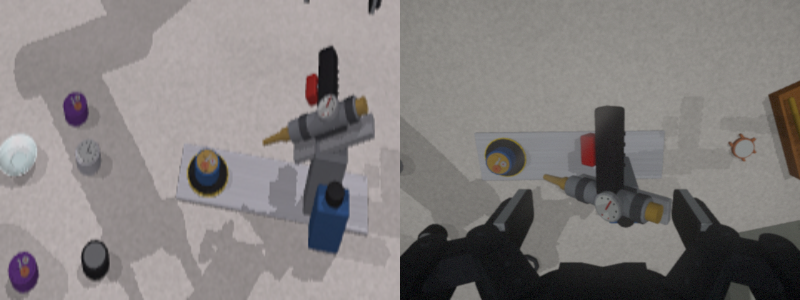

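```bash
python3 -c "
from rig import robot
print(robot.sign_off())"
```

```text
the job is handed in; nothing more can be done
None
```

I set the blue holder with the gilt movement on the pad and let go, about 1–2 mm off the pad centre in the wrist picture. I then gave the soft blow and the full blow, released the trigger and handed the job in at about 23 s. No verdict was reported.

**Squeeze:** The moves only turn the tool about its own finger axis, so I could not tilt the fingers 35°. I squeezed with them vertical instead, on the trigger's upper edge and the grip's back.
- **Soft blow:** I crept down from 47 to 45.1 mm finger opening over about 3 s. The gauge needle was at rest at 46 mm. At 45.2 mm it had turned only slightly, about 0.3 mm of second stage, and I held there for about 0.7 s.
- **Full blow:** I squeezed on to 41 mm and held for at least 0.7 s after seeing the needle in the dial's red zone.

**Last checks:**
- The movement was upright and still about 1–2 mm from the pad centre.
- The trigger was out, the needle was back, the fingers were open and clear, and the wrist force was near zero.
- In the part of the bench I could see, nothing else looked moved.

**Failed or uncertain:**
- My final numeric re-measure of the bench stopped with an error. It looks for the blue holder at its starting place, which is now empty, so the other things were checked only by eye.
- Trigger travel and gun slide were never read directly. I inferred them from the finger opening, the forces and the needle; the gun appeared to shift only a few millimetres.

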